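# Swap cradle blocks in the corner jig and hold the new blank home

### The job

Take the finished wooden block with the groove along its top out of the bench jig and drop it into the slatted crate. Then lay the plain wooden blank of the same length flat on the jig plate, its long side against the long stop and its end against the short stop, and press it firmly into the corner so that it bears on both stops at once. The program finishes while the gripper is still holding the blank pressed against both stops; leave the other things on the bench where they are.

Things in the scene. Friction and masses are not known exactly. Their poses are not given: they have to be found in the camera images.
- jig: fixed dark steel plate 220 (x) x 170 (y) x 12 mm flat on the bench, mid-bench, turned up to 0.45 rad, with two aluminium stop bars forming an inside corner towards +x, +y. Origin: centre of its underside, z up; top at 12 mm. Wood drags on it (friction coefficient up to about 1.2): a blank pushed down hard takes much side push before the stops feel it
- long_stop: the long stop: fixed bar along the jig's x, 150 mm long, 14 mm wide, rising 12 mm above the plate's top. Its origin is the centre of its underside (on the plate's top); axes parallel to the jig's; its working face is on its -y side, 7 mm from the origin, at jig y = +45 mm; it runs from jig x = -90 to +60 mm
- short_stop: the short stop: fixed bar along the jig's y, 85 mm long, 14 mm wide, rising 12 mm above the plate's top. Origin centre of its underside, axes parallel to the jig's; its working face is on its -x side, 7 mm from the origin, at jig x = +60 mm; it runs from jig y = -40 to +45 mm
- corner_seat (a point): point on the plate's top, with the jig's axes (at jig x = +20, y = +25, z = +12 mm), where the blank's origin lies when the blank is fully home: its long side on the long stop (towards +y) and its end on the short stop (towards +x)
- blank: loose plain wooden block, no groove, 80 (x) x 40 (y) x 50 (z) mm, 80 to 170 g, standing upright on the bench to one side (left or right); origin centre of its underside, x along its length. A half turn about z makes no difference. Held across its 40 mm width with the fingertips in the upper 34 mm, the fingers clear the stops
- finished: loose wooden cradle block, 80 (x) x 40 (y) x 50 (z) mm, about 110 g, a 22 mm wide, 12 mm deep groove along the middle of its top and two small drilled holes in the groove; starts standing on the jig plate, aligned with the stops within 0.03 rad and 2 to 10 mm short of each; origin centre of its underside, x along its length
- crate: fixed open slatted plywood crate, outside 200 (x) x 160 (y) x 70 mm high, walls about 6 mm, floor about 6 mm thick; origin centre of its underside. Stands on the side of the jig that the blank is not on
- offcut: bystander: plain wooden block like the blank but only 45 long (x) x 40 (y) x 50 (z) mm, standing about 105 mm from the blank's centre beyond the blank's +x end; origin centre of underside
- ferrule: bystander: short upright brass tube, 28 mm outer diameter, 22 mm high, about 85 mm from the blank's centre beyond the blank's -x end; origin centre of underside
- screwdriver: bystander: screwdriver with a black handle lying at the far right of the bench; origin below its middle
- mallet: bystander: rubber-headed mallet lying on the far left of the bench; origin below its middle
- pad_jar: bystander: amber glass jar, 56 mm diameter, 60 mm high, beyond the jig to the far left; origin centre of underside
- tin: bystander: flat steel tin, 64 mm diameter, 24 mm high, at the far left; origin centre of underside
- torch_can: bystander: upright gas can, 50 mm diameter, 120 mm high, far to the right; origin centre of underside
Mind the look-alikes: they are no part of the job. What is shaped like the finished but yellow is not meant.

How it is judged:
On the way, in this order (a step that is already met when the one before it is completed fails the run):
1. the finished block lies in the crate, let go and at rest (x of finished in the frame of crate between -0.095 and 0.095 m and y of finished in the frame of crate between -0.075 and 0.075 m and z of finished in the frame of crate below 0.06 m and linear speed of finished below 0.05 m/s and contact force between finished and the arm below 0.1 N and contact force between finished and the fingers below 0.1 N), for 0.2 s.
2. the blank is home in the corner, pressed on both stops (x of blank in the frame of corner_seat between -0.003 and 0.003 m and y of blank in the frame of corner_seat between -0.003 and 0.003 m and z of blank in the frame of corner_seat between -0.003 and 0.003 m and angle between the x axis of blank and the x axis of jig, either way round below 0.05 rad and angle between blank's own z axis and vertical below 0.05 rad and contact force between blank and long_stop above 1.5 N and contact force between blank and short_stop above 1.5 N and contact force between the fingers and blank above 1 N and linear speed of blank below 0.02 m/s), for 0.2 s.
At the end, for the whole second after the job is handed in: Finished block at rest in the crate, let go. Blank flat on the plate, origin within 3 mm of corner_seat along each jig axis, aligned and upright within 0.05 rad, still, the fingers on it (over 1 N) and pressing it with over 1.5 N on each of the two stops. No bystander moved over 30 mm (all of step 1 and all of step 2); the arm keeps its last pose, push and grip.
It fails at once if a bystander is moved by more than 30 mm (distance of any of offcut, ferrule, screwdriver, mallet, pad_jar, tin, torch_can from where it was at the start of the episode above 0.03 m).
It also fails if it takes over 67 s, if anything falls off the work surface, if the arm or the gripper's body presses on something with over 40 N, if the wrist force passes 120 N, or if a joint passes its speed limit or range.

### The arm

A 7-joint arm with a two-finger parallel gripper is mounted at the origin on the work surface. World frame = base frame: x ahead of the robot, y to its left, z up, the work surface at z = 0. Lengths are in m, angles in rad, forces in N, time in s.
With the tool pointing down it reaches from about 0.4 to 0.85 m from the base axis. Payload 10.4 kg.
Tool frame: the origin (TCP) lies on the centre line of the jaws, within the pads' length; the fingertips stand 14 mm ahead of it and the grasp point (between the pads) lies 5 mm behind it (manip.tip_reach is the distance from the TCP to the fingertips, in m); z points along the fingers, y is the line along which they close (so a half turn about z gives the same grasp; the last joint's range is limited). The gripper opens to 85 mm and grips with 20 to 120 N. Pads are 22 mm wide; open, the fingers measure 114 mm over their backs; the gripper's body (76 mm by 85 mm) begins 54 mm behind the grasp point. The pads swing forward as they close: fully open they stand 13 mm farther back than shut.
Start: joints at [-1.16, 0.332, -0.065, 1.46, 0.022, 1.35, -0.088], TCP at [0.263, 0.567, 0.245] pointing down, gripper open.
Joint ranges: [-2.6, 2.6], [-0.5, 2.12], [-1.47, 1.34], [0.16, 2.42], [-1.27, 4.41], [0.06, 2.06], [-2.6, 2.6]. Speed limits (rad/s): [2.22, 2.22, 2.79, 2.79, 3.14, 3.14, 3.14].

### API

Orientations are given as a unit quaternion [x, y, z, w].
In Python, from workcell import manip gives the robot as it stands.
- The arm moves only by the shell command python3 -m pendant 'ROWS' [FORCE]. ROWS is JSON, a list of rows, each a list of 7 numbers: the shift along the tool's x, y, z in units of 50 mm (1.0 is 50 mm), then the turn, a rotation vector about the tool's x, y, z in units of 8 degrees (1.0 is 8 degrees), then the opening, from -1 (shut) to 1 (fully open), so that 0 is half open. In form: [[dx, dy, dz, ax, ay, az, jaw], ...]. A call has exactly 10 rows; each row is the pose to reach, as a shift and turn from the pose commanded when the call began, along the tool's axes at that moment; what a row does not reach only later rows make up. A row lasts 1/8 s, in which the tool goes at most 62.5 mm and 10.7 degrees, less where a joint would pass 70% of its speed; a pose out of reach is approached as far as the arm can. A call with a gripper value outside its range is refused whole. The fingers move at their own pace and stop on an object; FORCE is the grip in N (left out, the last holds). Time passes only in rows, so rows that repeat a pose let the fingers close, or fill a call up. It gives the time, the measured TCP pose, the force, the opening and the grip force at its end, in the units of the state.
- manip.get_obs(): the state, without advancing time (a new reading comes with each control period).
- manip.camera(name): name is "scene" or "top" or "wrist"; returns (picture, depth): 480x640x3 uint8, red, green, blue; 480x640 float32, m along the optical axis (not along the pixel's ray), 0 where there is no reading.
- manip.get_calibration(name): a dict with "fx", "fy", "cx", "cy" (pixels), "xyz" and "orientation" of the camera in the world. Camera axes: x right, y up, looking along -z (the intrinsics and any distortion apply to the point x, -y, -z); pixel columns grow to the right and rows downward; lengths in m; the calibration is good to about 2 mm. The wrist camera is an equidistant fisheye: a pixel r from the principal point sees the ray r / f radians off the axis. A picture is of the moment at which its call begins: read the wrist's pose just before it. get_calibration takes no time and is no camera call; for the wrist camera it gives the pose at the moment of the call.
- manip.hand_in(): hands the job in; it is judged then, once.
Trained networks look in the newest picture that a camera, given by its name, has taken for a name from the list of things; names that differ only in an ending like _2 or _b are one class to them, and where a whole thing is asked for, a point or a joint stands for the part that bears it (a point fixed in the world has none). Each returns a list of dicts, best first, with "p" (0 to 1); they miss things now and then, are a little off and sometimes report something else, mostly with a low value. They report only what shows in the picture. A call takes as long as a camera call. They do not tell look-alikes from the thing itself.
- manip.find_in(thing, camera): "box" ([left, top, right, bottom] in pixels, round what is visible of it).
- manip.trace(thing, camera): "pixels" (480x640 bool, what is visible of it) and "box" ([left, top, right, bottom] in pixels, round what is visible of it).
- manip.tip_of(thing, camera): "pixel" ([column, row] in pixels: a listed point, or the origin of a listed thing).
The state is a dict: "clock": time; "joint_pos": joint angles; "joint_velocities": joint speeds; "tau": joint torques, N m; "position": TCP position; "ee_rot": TCP orientation; "ft_force": force on the tool from outside, world axes, zero at the start; "torque": the same for the moment, N m; "grip_width": opening from 0.0 (shut) to 1.0 (fully open); "grasp_force": force on a finger pad.
Only numpy, scipy, OpenCV 4.12 (cv2) and the standard library are available. Lean on these libraries where they do the work, as an engineer would, in place of code of your own. Each camera call takes 0.05 s, during which the arm holds its last target. There are 200 camera calls.

## Working session

There is one attempt and no reset: what is moved stays moved. The work goes in short steps, Python scripts to look and compute and a shell command to move; the robot and the scene stay as the last step left them, time stands still between calls to the robot, and variables do not carry over. Pictures are saved under pics/ and viewed, at most 10 in all, crops included, and the job is handed in when it is done.

```bash
ls; mkdir -p pics; cat > h.py <<'E'
import numpy as np, cv2
from scipy.spatial.transform import Rotation as R
from workcell import manip
def cloud(cam):
    c=manip.get_calibration(cam); img,d=manip.camera(cam)
    v,u=np.mgrid[0:480,0:640]
    if cam=='wrist':
        x=(u-c['cx'])/c['fx'];y=(v-c['cy'])/c['fy'];r=np.hypot(x,y)
        s=np.where(r>1e-6,np.tan(np.clip(r,0,1.5))/np.maximum(r,1e-9),1); x=x*s;y=y*s
    else: x=(u-c['cx'])/c['fx'];y=(v-c['cy'])/c['fy']
    P=np.stack([x*d,-y*d,-d],-1)
    W=P@R.from_quat(c['orientation']).as_matrix().T+np.array(c['xyz'])
    W[d<=0]=np.nan
    return img,W
def save(img,n): cv2.imwrite('pics/'+n+'.png',img[:,:,::-1])
E
python3 - <<'E'
from h import *
for cam in ('top','scene'):
    img,W=cloud(cam); save(img,cam+'1')
    print(cam,manip.get_calibration(cam))
    np.savez('/tmp/'+cam,img=img,W=W)
    for t in ['jig','long_stop','short_stop','blank','finished','crate','offcut','ferrule']:
        for r in manip.trace(t,cam)[:3]:
            p=W[r['pixels']]; p=p[~np.isnan(p[:,0])]
            if len(p)<5: continue
            zt=np.percentile(p[:,2],97); q=p[p[:,2]>zt-.006]
            rc=cv2.minAreaRect((q[:,:2]*1000).astype(np.float32))
            print(t,round(r['p'],2),np.round(r['box']),'zt',round(zt,3),'rect',np.round(rc[0]),np.round(rc[1]),round(rc[2],1))
print(manip.get_obs())
E
```

```text
pics
top {'fx': 572.1391412829475, 'fy': 572.1391412829475, 'cx': 323.0540867740607, 'cy': 239.96809875777717, 'xyz': array([0.37732561, 0.00992058, 1.4366755 ]), 'orientation': array([-0.05493772,  0.0453379 ,  0.71591581, -0.69454365])}
jig 0.62 [309. 206. 393. 298.] zt 0.027 rect [556. -35.] [207. 154.] 9.1
jig 0.37 [329. 228. 349. 263.] zt 0.067 rect [561. -14.] [80. 40.] 8.3
long_stop 0.66 [321. 230. 333. 288.] zt 0.031 rect [532.  18.] [147.  13.] 8.1
short_stop 0.65 [324. 218. 357. 229.] zt 0.03 rect [618. -19.] [11. 79.] 7.4
blank 0.82 [199. 242. 233. 277.] zt 0.057 rect [535. 292.] [80. 40.] 24.2
blank 0.61 [206. 166. 231. 195.] zt 0.03 rect [739. 291.] [61. 59.] 39.3
finished 0.93 [256. 194. 292. 227.] zt 0.055 rect [655. 151.] [41. 79.] 47.0
finished 0.88 [328. 228. 351. 264.] zt 0.067 rect [561. -14.] [80. 40.] 8.3
offcut 0.65 [184. 210. 212. 235.] zt 0.057 rect [632. 336.] [43. 37.] 35.3
offcut 0.44 [434. 210. 508. 297.] zt 0.073 rect [ 533. -327.] [162. 201.] 87.5
scene {'fx': 439.5429246762479, 'fy': 439.5429246762479, 'cx': 304.69439930074617, 'cy': 239.4061651128069,
[... 1314 characters left out ...]
861,  0.33216258, -0.06471239,  1.46005769,  0.02162588,
        1.34990059, -0.08850303]), 'joint_velocities': array([ 3.61695389e-05,  5.95841619e-04, -2.16760610e-05, -2.83221035e-05,
        9.04068764e-05,  3.00139258e-04,  9.49496319e-05]), 'tau': array([ 1.45960345e-03, -6.25226855e+01,  5.02164324e-02, -3.91822886e+01,
        1.65714993e-02,  1.93419924e-03,  9.73496782e-06]), 'position': array([0.26268842, 0.56715819, 0.24538117]), 'ee_rot': array([2.15184258e-01, 9.76573463e-01, 8.20568283e-05, 1.68122693e-05]), 'ft_force': array([-0.13734885,  0.19432074, -0.30209991]), 'torque': array([-0.09519033, -0.01698366,  0.00966172]), 'grasp_force': 0.0, 'grip_width': 1.0056007095551656}
```

View pics/top1.png

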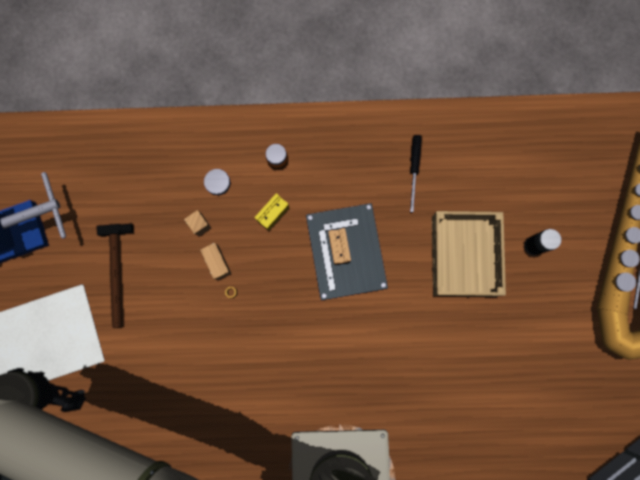

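```bash
cat >> h.py <<'E'
def delta(xyz,yaw):
    """move to TCP xyz, tool down, jaw line (tool y) at yaw (mod pi); print units from the current pose"""
    o=manip.get_obs(); r=R.from_quat(o['ee_rot']); 
    best=None
    for k in (0,1):
        a=yaw+k*np.pi
        y=np.array([np.cos(a),np.sin(a),0]); z=np.array([0,0,-1.]); x=np.cross(y,z)
        rv=(r.inv()*R.from_matrix(np.c_[x,y,z])).as_rotvec()
        if best is None or np.linalg.norm(rv)<np.linalg.norm(best): best=rv
    t=r.inv().apply(np.array(xyz)-o['position'])/.05
    print('shift',np.round(t,3),'turn',np.round(np.degrees(best)/8,3),'q7',round(o['joint_pos'][6],2))
def state():
    o=manip.get_obs(); print({k:np.round(o[k],4) for k in('clock','position','ee_rot','ft_force','grip_width','grasp_force')}, np.round(o['joint_pos'],2))
E
python3 - <<'E'
from h import *
# jaw across the 40mm width: block x at 8.5deg -> jaw yaw 98.5
delta([.5595,-.0135,.20],np.radians(98.5))
delta([.5595,-.0135,.05],np.radians(98.5))
E
```

```text
shift [-10.267  -8.043   0.906] turn [ 1.000e-03  0.000e+00 -4.169e+00] q7 -0.09
shift [-10.267  -8.043   3.906] turn [ 1.000e-03  0.000e+00 -4.169e+00] q7 -0.09
```

The top picture shows the finished block on the jig (340,246), the blank at (215,261), the offcut (196,222), the ferrule (230,292), the crate (470,254) and the yellow look-alike (271,211). These agree with the measurements. Next I move above the finished block.

```bash
python3 -m pendant '[[-10.27,-8.04,0.9,0,0,-4.17,1],[-10.27,-8.04,0.9,0,0,-4.17,1],[-10.27,-8.04,0.9,0,0,-4.17,1],[-10.27,-8.04,0.9,0,0,-4.17,1],[-10.27,-8.04,0.9,0,0,-4.17,1],[-10.27,-8.04,0.9,0,0,-4.17,1],[-10.27,-8.04,0.9,0,0,-4.17,1],[-10.27,-8.04,0.9,0,0,-4.17,1],[-10.27,-8.04,0.9,0,0,-4.17,1],[-10.27,-8.04,0.9,0,0,-4.17,1]]' 40
python3 - <<'E'
from h import *
delta([.5595,-.0135,.20],np.radians(98.5))
E
```

```text
clock: 2.15
position: [0.5452, 0.0147, 0.2029]
ee_rot: [-0.074, 0.997, 0.0, 0.0]
ft_force: [0.0, 1.6, -0.1]
grip_width: 0.999
grasp_force: 0.0
shift [-0.2   -0.599  0.058] turn [0.002 0.007 0.003] q7 1.66
```

```bash
python3 -m pendant '[[-0.2,-0.6,0.06,0,0,0,1],[-0.2,-0.6,0.06,0,0,0,1],[-0.2,-0.6,0.06,0,0,0,1],[-0.2,-0.6,0.06,0,0,0,1],[-0.2,-0.6,0.06,0,0,0,1],[-0.2,-0.6,0.06,0,0,0,1],[-0.2,-0.6,0.06,0,0,0,1],[-0.2,-0.6,0.06,0,0,0,1],[-0.2,-0.6,0.06,0,0,0,1],[-0.2,-0.6,0.06,0,0,0,1]]'
python3 - <<'E'
from h import *
state()
img,W=cloud('wrist'); save(img,'w1'); np.savez('/tmp/w1',img=img,W=W)
for t in ['finished','long_stop','short_stop','jig']:
    for r in manip.trace(t,'wrist')[:2]:
        p=W[r['pixels']]; p=p[~np.isnan(p[:,0])]
        if len(p)<5: continue
        zt=np.percentile(p[:,2],97); q=p[p[:,2]>zt-.006]
        rc=cv2.minAreaRect((q[:,:2]*1000).astype(np.float32))
        print(t,round(r['p'],2),np.round(r['box']),'zt',round(zt,3),'rect',np.round(rc[0],1),np.round(rc[1],1),round(rc[2],1))
delta([.5595,-.0135,.048],np.radians(98.5))
E
```

```text
clock: 3.4
position: [0.5587, -0.0118, 0.1996]
ee_rot: [-0.074, 0.997, 0.0, -0.0]
ft_force: [-1.2, -0.1, -0.2]
grip_width: 1.005
grasp_force: 0.0
{'clock': np.float64(3.4), 'position': array([ 0.5587, -0.0118,  0.1996]), 'ee_rot': array([-0.0741,  0.9973,  0.    , -0.    ]), 'ft_force': array([-1.1951, -0.1033, -0.2445]), 'grip_width': np.float64(1.005), 'grasp_force': np.float64(0.0)} [-0.37  0.22  0.36  1.72 -0.08  1.22  1.73]
finished 0.89 [292. 168. 348. 282.] zt 0.063 rect [559.  -13.5] [80.8 40.3] 8.6
finished 0.66 [421. 292. 522. 342.] zt 0.051 rect [593.4 112.1] [182.3  23.5] 58.3
long_stop 0.81 [350.  98. 374. 272.] zt 0.025 rect [528.9  18. ] [150.2  14.8] 8.5
short_stop 0.7 [255. 270. 354. 289.] zt 0.025 rect [611.8 -20. ] [24.1 85.3] 8.8
jig 0.83 [206.  77. 405. 318.] zt 0.024 rect [541.9 -22.9] [163.8  99.8] 8.4
jig 0.71 [581. 147. 609. 175.] zt 0.023 rect [455.9 258. ] [26.7 27.7] 33.3
shift [-0.01  -0.037  3.032] turn [ 0.001 -0.     0.001] q7 1.73
```

View pics/w1.png

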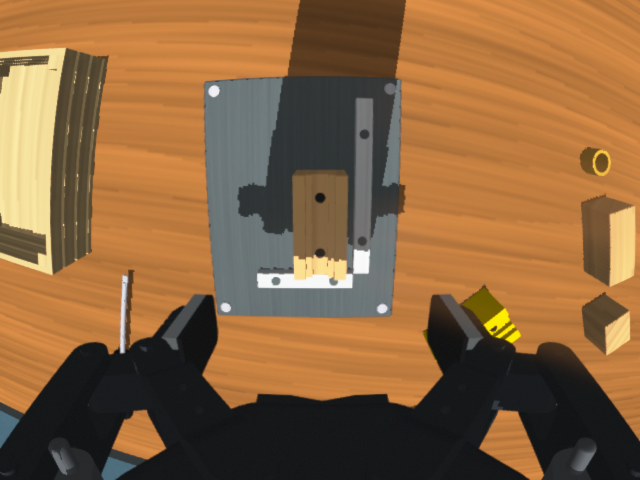

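The picture shows the finished block (320,225) sitting between the fingers' closing line, short of both stops (365,185) and (305,278). I descend and grip.

```bash
python3 -m pendant '[[-0.01,-0.03,1.2,0,0,0,1],[-0.01,-0.03,2.2,0,0,0,1],[-0.01,-0.03,2.8,0,0,0,1],[-0.01,-0.03,3.03,0,0,0,1],[-0.01,-0.03,3.03,0,0,0,1],[-0.01,-0.03,3.03,0,0,0,-1],[-0.01,-0.03,3.03,0,0,0,-1],[-0.01,-0.03,3.03,0,0,0,-1],[-0.01,-0.03,3.03,0,0,0,-1],[-0.01,-0.03,3.03,0,0,0,-1]]' 40
```

```text
clock: 4.9
position: [0.5602, -0.0131, 0.0492]
ee_rot: [-0.074, 0.997, 0.0, 0.001]
ft_force: [0.1, -0.5, 6.4]
grip_width: 0.46
grasp_force: 41.5
```

```bash
python3 -m pendant '[[0,0,0,0,0,0,-1],[0,0,0,0,0,0,-1],[0,0,-0.6,0,0,0,-1],[0,0,-1.5,0,0,0,-1],[0,0,-2.4,0,0,0,-1],[0,0,-2.4,0,0,0,-1],[0,0,-2.4,0,0,0,-1],[0,0,-2.4,0,0,0,-1],[0,0,-2.4,0,0,0,-1],[0,0,-2.4,0,0,0,-1]]' 40
python3 - <<'E'
from h import *
state()
# crate axes: long (200) along y roughly, yaw ~ 87.5-90
for z in (.19,.10): delta([.531,-.326,z],np.radians(90-2.4+90))
for z in (.19,.10): delta([.531,-.326,z],np.radians(98.5))
E
```

```text
clock: 6.15
position: [0.5592, -0.0132, 0.1676]
ee_rot: [-0.074, 0.997, -0.0, -0.0]
ft_force: [0.1, -0.7, -0.6]
grip_width: 0.465
grasp_force: 40.7
{'clock': np.float64(6.15), 'position': array([ 0.5592, -0.0132,  0.1676]), 'ee_rot': array([-7.410e-02,  9.972e-01, -0.000e+00, -4.000e-04]), 'ft_force': array([ 0.0713, -0.6861, -0.6098]), 'grip_width': np.float64(0.4653), 'grasp_force': np.float64(40.7152)} [-0.37  0.25  0.36  1.76 -0.09  1.16  1.74]
shift [ 1.484 -6.103 -0.447] turn [ 4.000e-03 -5.000e-03 -9.887e+00] q7 1.74
shift [ 1.482 -6.103  1.353] turn [ 4.000e-03 -5.000e-03 -9.887e+00] q7 1.74
shift [ 1.484 -6.103 -0.447] turn [-0.    -0.006  0.001] q7 1.74
shift [ 1.482 -6.103  1.353] turn [-0.    -0.006  0.001] q7 1.74
```

```bash
python3 -m pendant '[[0.4,-1.2,0,0,0,0,-1],[0.8,-2.4,0,0,0,0,-1],[1.1,-3.6,0,0,0,0,-1],[1.48,-4.8,0,0,0,0,-1],[1.48,-5.6,0,0,0,0,-1],[1.48,-6.1,0,0,0,0,-1],[1.48,-6.1,0,0,0,0,-1],[1.48,-6.1,0,0,0,0,-1],[1.48,-6.1,0.8,0,0,0,-1],[1.48,-6.1,1.6,0,0,0,-1]]'
python3 -c "
from h import *
delta([.531,-.326,.055],np.radians(98.5))"
```

```text
clock: 7.4
position: [0.5322, -0.3241, 0.0876]
ee_rot: [-0.075, 0.997, 0.0, 0.001]
ft_force: [0.3, -0.5, -2.2]
grip_width: 0.46
grasp_force: 40.8
shift [ 0.031 -0.034  0.651] turn [0.002 0.012 0.016] q7 2.39
```

```bash
python3 -m pendant '[[0,0,0.55,0,0,0,-1],[0,0,0.6,0,0,0,-1],[0,0,0.6,0,0,0,-1],[0,0,0.6,0,0,0,0.4],[0,0,0.6,0,0,0,0.4],[0,0,0.6,0,0,0,0.4],[0,0,0.6,0,0,0,0.4],[0,0,-0.5,0,0,0,0.4],[0,0,-1.5,0,0,0,0.4],[0,0,-2.3,0,0,0,0.4]]'
python3 - <<'E'
from h import *
img,W=cloud('wrist'); 
for t in ['finished','crate']:
    for r in manip.trace(t,'wrist')[:2]:
        p=W[r['pixels']]; p=p[~np.isnan(p[:,0])]
        if len(p)<5: continue
        zt=np.percentile(p[:,2],97); q=p[p[:,2]>zt-.006]
        rc=cv2.minAreaRect((q[:,:2]*1000).astype(np.float32))
        print(t,round(r['p'],2),'zt',round(zt,3),'rect',np.round(rc[0],1),np.round(rc[1],1),round(rc[2],1))
delta([.533,.293,.20],np.radians(24+90))
E
```

```text
clock: 8.65
position: [0.5315, -0.3261, 0.2054]
ee_rot: [-0.074, 0.997, -0.0, 0.001]
ft_force: [0.9, 0.5, -0.4]
grip_width: 0.705
grasp_force: 0.0
finished 0.89 zt 0.05 rect [675.9 128.7] [42.2 16.2] 47.9
finished 0.57 zt 0.057 rect [ 532.1 -326.2] [80.7 40.4] 8.7
crate 0.67 zt 0.07 rect [ 531.5 -326.5] [160.7 201.7] 87.6
shift [-1.845 12.251  0.091] turn [-0.018  0.024 -1.938] q7 2.34
```

```bash
python3 -m pendant '[[-1.85,12.25,0.09,0,0,-1.94,1],[-1.85,12.25,0.09,0,0,-1.94,1],[-1.85,12.25,0.09,0,0,-1.94,1],[-1.85,12.25,0.09,0,0,-1.94,1],[-1.85,12.25,0.09,0,0,-1.94,1],[-1.85,12.25,0.09,0,0,-1.94,1],[-1.85,12.25,0.09,0,0,-1.94,1],[-1.85,12.25,0.09,0,0,-1.94,1],[-1.85,12.25,0.09,0,0,-1.94,1],[-1.85,12.25,0.09,0,0,-1.94,1]]'
python3 - <<'E'
from h import *
delta([.533,.293,.20],np.radians(24+90))
E
```

```text
clock: 10.05
position: [0.5313, 0.2958, 0.1973]
ee_rot: [-0.208, 0.978, -0.0, -0.001]
ft_force: [0.5, -0.4, 0.9]
grip_width: 1.001
grasp_force: 0.0
shift [-0.008 -0.065 -0.054] turn [ 0.002 -0.012  0.008] q7 1.44
```

```bash
python3 - <<'E'
from h import *
img,W=cloud('wrist'); img,W=cloud('wrist'); save(img,'w2')
for r in manip.trace('blank','wrist')[:3]:
    p=W[r['pixels']]; p=p[~np.isnan(p[:,0])]
    if len(p)<5: continue
    zt=np.percentile(p[:,2],97); q=p[p[:,2]>zt-.006]
    rc=cv2.minAreaRect((q[:,:2]*1000).astype(np.float32))
    print(round(r['p'],2),r['box'],'zt',round(zt,3),'rect',np.round(rc[0],1),np.round(rc[1],1),round(rc[2],1))
    if abs(rc[0][0]-533)<15:
        a=rc[2] if rc[1][0]>rc[1][1] else rc[2]+90
        delta([rc[0][0]/1000,rc[0][1]/1000,.038],np.radians(a+90))
state()
E
```

```text
0.9 [279.8, 170.4, 333.9, 274.2] zt 0.051 rect [532.  293.8] [80.2 40.3] 24.4
shift [-0.01  -0.081  3.173] turn [ 0.007 -0.019 -0.008] q7 1.44
{'clock': np.float64(10.2), 'position': array([0.5303, 0.2974, 0.1966]), 'ee_rot': array([-2.110e-01,  9.775e-01,  2.000e-04, -1.400e-03]), 'ft_force': array([-0.2285, -1.2483, -0.4383]), 'grip_width': np.float64(0.9982), 'grasp_force': np.float64(0.0)} [-0.69  0.32  0.13  1.58 -0.04  1.24  1.44]
```

```bash
python3 -m pendant '[[0,-0.04,1.2,0,0,0,1],[0,-0.04,2.2,0,0,0,1],[0,-0.04,2.9,0,0,0,1],[0,-0.04,3.17,0,0,0,1],[0,-0.04,3.17,0,0,0,1],[0,-0.04,3.17,0,0,0,1],[0,-0.04,3.17,0,0,0,-1],[0,-0.04,3.17,0,0,0,-1],[0,-0.04,3.17,0,0,0,-1],[0,-0.04,3.17,0,0,0,-1]]' 60
python3 -c "
from h import *
state()"
```

```text
clock: 11.45
position: [0.5335, 0.2922, 0.0409]
ee_rot: [-0.208, 0.978, 0.0, 0.001]
ft_force: [-0.3, -0.8, 6.4]
grip_width: 0.457
grasp_force: 62.2
{'clock': np.float64(11.45), 'position': array([0.5335, 0.2922, 0.0409]), 'ee_rot': array([-2.082e-01,  9.781e-01,  3.000e-04,  6.000e-04]), 'ft_force': array([-0.2722, -0.7747,  6.4243]), 'grip_width': np.float64(0.4566), 'grasp_force': np.float64(62.1765)} [-0.67  0.48  0.11  1.72 -0.07  0.94  1.46]
```

```bash
python3 -m pendant '[[0,0,0,0,0,0,-1],[0,0,0,0,0,0,-1],[0,0,0,0,0,0,-1],[0,0,-0.6,0,0,0,-1],[0,0,-1.4,0,0,0,-1],[0,0,-2,0,0,0,-1],[0,0,-2,0,0,0,-1],[0,0,-2,0,0,0,-1],[0,0,-2,0,0,0,-1],[0,0,-2,0,0,0,-1]]' 60
python3 - <<'E'
from h import *
state()
th=np.radians(8.5); c,s=np.cos(th),np.sin(th)
seat=np.array([.5675,-.0035]); J=np.array([[c,-s],[s,c]])
p=seat+J@np.array([-.012,-.012])
print('pre',p)
delta([*p,.13],th+np.pi/2)
E
```

```text
clock: 12.7
position: [0.5327, 0.2916, 0.1391]
ee_rot: [-0.208, 0.978, -0.0, -0.001]
ft_force: [-0.2, -0.1, -1.5]
grip_width: 0.454
grasp_force: 61.2
{'clock': np.float64(12.7), 'position': array([0.5327, 0.2916, 0.1391]), 'ee_rot': array([-2.082e-01,  9.781e-01, -3.000e-04, -7.000e-04]), 'ft_force': array([-0.2044, -0.1459, -1.535 ]), 'grip_width': np.float64(0.4544), 'grasp_force': np.float64(61.2449)} [-0.68  0.37  0.13  1.64 -0.05  1.13  1.45]
pre [ 0.55740552 -0.0171419 ]
shift [ 2.062 -5.841  0.187] turn [-0.003 -0.011  1.941] q7 1.45
```

```bash
python3 -m pendant '[[0.4,-1.1,0,0,0,0.4,-1],[0.8,-2.3,0,0,0,0.8,-1],[1.2,-3.5,0,0,0,1.2,-1],[1.6,-4.6,0,0,0,1.6,-1],[1.9,-5.4,0,0,0,1.94,-1],[2.06,-5.84,0.18,0,0,1.94,-1],[2.06,-5.84,0.18,0,0,1.94,-1],[2.06,-5.84,0.18,0,0,1.94,-1],[2.06,-5.84,0.18,0,0,1.94,-1],[2.06,-5.84,0.18,0,0,1.94,-1]]'
python3 - <<'E'
from h import *
th=np.radians(8.5)
state(); delta([.5574,-.0171,.0535],th+np.pi/2)
img,W=cloud('wrist'); save(img,'w3')
for t in ['blank','long_stop','short_stop']:
  for r in manip.trace(t,'wrist')[:2]:
    p=W[r['pixels']]; p=p[~np.isnan(p[:,0])]
    if len(p)<5: continue
    zt=np.percentile(p[:,2],97); q=p[p[:,2]>zt-.006]
    rc=cv2.minAreaRect((q[:,:2]*1000).astype(np.float32))
    print(t,round(r['p'],2),'zt',round(zt,3),'rect',np.round(rc[0],1),np.round(rc[1],1),round(rc[2],1))
E
```

```text
clock: 13.95
position: [0.558, -0.0159, 0.1313]
ee_rot: [-0.075, 0.997, 0.0, 0.0]
ft_force: [0.1, 0.0, -1.1]
grip_width: 0.455
grasp_force: 61.3
{'clock': np.float64(13.95), 'position': array([ 0.558 , -0.0159,  0.1313]), 'ee_rot': array([-7.480e-02,  9.972e-01,  1.000e-04,  2.000e-04]), 'ft_force': array([ 0.0789,  0.0258, -1.0753]), 'grip_width': np.float64(0.4552), 'grasp_force': np.float64(61.2601)} [-0.33  0.28  0.32  1.79 -0.1   1.08  1.75]
shift [ 0.016 -0.023  1.555] turn [0.002 0.002 0.011] q7 1.75
blank 0.85 zt 0.141 rect [555.4 -16.3] [75.7 40.1] 8.5
long_stop 0.91 zt 0.025 rect [519.1  10.8] [129.4  26.1] 8.2
short_stop 0.41 zt 0.018 rect [459.1 247.6] [23.2  8.4] 16.5
```

View pics/w3.png

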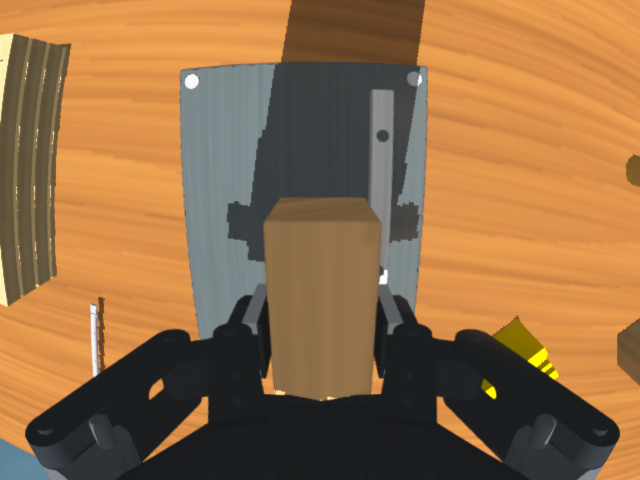

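The picture shows the blank held squarely in the jaws (322,300), parallel to the long stop (382,185). I lower it to just above the plate.

```bash
python3 -m pendant '[[0,-0.02,0.6,0,0,0,-1],[0,-0.02,1.1,0,0,0,-1],[0,-0.02,1.4,0,0,0,-1],[0,-0.02,1.5,0,0,0,-1],[0,-0.02,1.52,0,0,0,-1],[0,-0.02,1.54,0,0,0,-1],[0,-0.02,1.54,0,0,0,-1],[0,-0.02,1.54,0,0,0,-1],[0,-0.02,1.54,0,0,0,-1],[0,-0.02,1.54,0,0,0,-1]]'
python3 - <<'E'
from h import *
th=np.radians(8.5); o=manip.get_obs(); c,s=np.cos(th),np.sin(th); J=np.array([[c,-s],[s,c]])
print('jig rel seat mm',J.T@(o['position'][:2]-[.5675,-.0035])*1000,'z',o['position'][2],'F jig',J.T@o['ft_force'][:2],o['ft_force'][2])
r=R.from_quat(o['ee_rot']).as_matrix(); print(J.T@r[:2,:2])
E
```

```text
clock: 15.4
position: [0.5581, -0.0177, 0.0542]
ee_rot: [-0.074, 0.997, 0.0, 0.0]
ft_force: [-0.2, 0.2, -1.3]
grip_width: 0.46
grasp_force: 61.3
jig rel seat mm [-11.42432041 -12.69950369] z 0.05418123567665538 F jig [-0.16407373  0.26277431] -1.265512740266598
[[-9.99999984e-01 -9.09961225e-05]
 [-9.09812864e-05  9.99999991e-01]]
```

```bash
cat > st.py <<'E'
from h import *
th=np.radians(8.5); o=manip.get_obs(); c,s=np.cos(th),np.sin(th); J=np.array([[c,-s],[s,c]])
print('rel seat mm',np.round(J.T@(o['position'][:2]-[.5675,-.0035])*1000,1),'z',o['position'][2].round(4),'F jig',np.round(J.T@o['ft_force'][:2],1),o['ft_force'][2].round(1),'T',np.round(o['torque'],2))
E
python3 -m pendant '[[-0.05,0.05,0,0,0,0,-1],[-0.1,0.1,0,0,0,0,-1],[-0.15,0.15,0,0,0,0,-1],[-0.18,0.2,0,0,0,0,-1],[-0.2,0.22,0,0,0,0,-1],[-0.22,0.24,0,0,0,0,-1],[-0.24,0.26,0,0,0,0,-1],[-0.25,0.27,0,0,0,0,-1],[-0.25,0.27,0,0,0,0,-1],[-0.25,0.27,0,0,0,0,-1]]'
python3 st.py
```

```text
clock: 16.65
position: [0.5674, -0.0035, 0.0538]
ee_rot: [-0.074, 0.997, -0.0, -0.001]
ft_force: [-5.3, -2.3, 1.7]
grip_width: 0.456
grasp_force: 61.6
rel seat mm [-0.1  0. ] z 0.0538 F jig [-5.5 -1.5] 1.7 T [-0.68  1.16 -0.15]
```

```bash
python3 -m pendant '[[0,0,0.02,0,0,0,-1],[0,0,0.03,0,0,0,-1],[-0.01,0.03,0.03,0,0,0,-1],[-0.02,0.05,0.03,0,0,0,-1],[-0.03,0.06,0.03,0,0,0,-1],[-0.03,0.06,0.03,0,0,0,-1],[-0.03,0.06,0.03,0,0,0,-1],[-0.03,0.06,0.03,0,0,0,-1],[-0.03,0.06,0.03,0,0,0,-1],[-0.03,0.06,0.03,0,0,0,-1]]'
python3 st.py
```

```text
clock: 17.9
position: [0.5674, -0.0033, 0.053]
ee_rot: [-0.073, 0.997, -0.002, -0.002]
ft_force: [-15.6, -11.0, 14.1]
grip_width: 0.454
grasp_force: 63.4
rel seat mm [-0.1  0.2] z 0.053 F jig [-17.1  -8.6] 14.1 T [-2.45  2.94  0.2 ]
```

```bash
python3 -m pendant '[[0,0,-0.01,0,0,0,-1],[0,0,-0.02,0,0,0,-1],[0,0.03,-0.02,0,0,0,-1],[0,0.06,-0.02,0,0,0,-1],[0,0.08,-0.02,0,0,0,-1],[0,0.08,-0.02,0,0,0,-1],[0,0.08,-0.02,0,0,0,-1],[0,0.08,-0.02,0,0,0,-1],[0,0.08,-0.02,0,0,0,-1],[0,0.08,-0.02,0,0,0,-1]]'
python3 st.py
```

```text
clock: 19.15
position: [0.5674, -0.003, 0.0532]
ee_rot: [-0.072, 0.997, -0.004, -0.002]
ft_force: [-6.1, -22.7, 2.4]
grip_width: 0.453
grasp_force: 62.1
rel seat mm [-0.   0.5] z 0.0532 F jig [ -9.4 -21.6] 2.4 T [-5.22  1.23  0.46]
```

```bash
python3 -m pendant '[[-0.02,0,0,0,0,0,-1],[-0.03,0,0,0,0,0,-1],[-0.04,0,0,0,0,0,-1],[-0.04,0,0,0,0,0,-1],[-0.04,0,0,0,0,0,-1],[-0.04,0,0,0,0,0,-1],[-0.04,0,0,0,0,0,-1],[-0.04,0,0,0,0,0,-1],[-0.04,0,0,0,0,0,-1],[-0.04,0,0,0,0,0,-1]]'
python3 st.py
python3 - <<'E'
from h import *
img,W=cloud('wrist'); a=img; img2,W2=cloud('scene'); save(np.vstack([a[150:420,80:560],img2[140:340,140:460].repeat(1,0)[:, :].copy() if 0 else cv2.resize(img2[170:305,220:460],(480,270),interpolation=cv2.INTER_CUBIC)]),'fin')
for cam,Wc in(('wrist',W),('scene',W2)):
  im=manip.trace
  for r in manip.trace('blank',cam)[:2]:
    p=Wc[r['pixels']]; p=p[~np.isnan(p[:,0])]
    if len(p)<5: continue
    zt=np.percentile(p[:,2],97); q=p[p[:,2]>zt-.006]
    rc=cv2.minAreaRect((q[:,:2]*1000).astype(np.float32))
    print(cam,round(r['p'],2),'zt',round(zt,3),'rect',np.round(rc[0],1),np.round(rc[1],1),round(rc[2],1))
E
```

```text
clock: 20.4
position: [0.5675, -0.003, 0.0531]
ee_rot: [-0.072, 0.997, -0.004, -0.004]
ft_force: [-16.9, -23.4, 12.5]
grip_width: 0.455
grasp_force: 63.4
rel seat mm [0.1 0.5] z 0.0531 F jig [-20.2 -20.6] 12.5 T [-5.31  3.46  0.54]
wrist 0.73 zt 0.063 rect [564.9  -3.7] [75.6 40.4] 8.6
scene 0.58 zt 0.065 rect [ 5.779e+02 -1.000e-01] [59.3 39.4] 7.4
scene 0.32 zt 0.054 rect [562.5  41.8] [23.5 22.6] 13.3
```

View pics/fin.png

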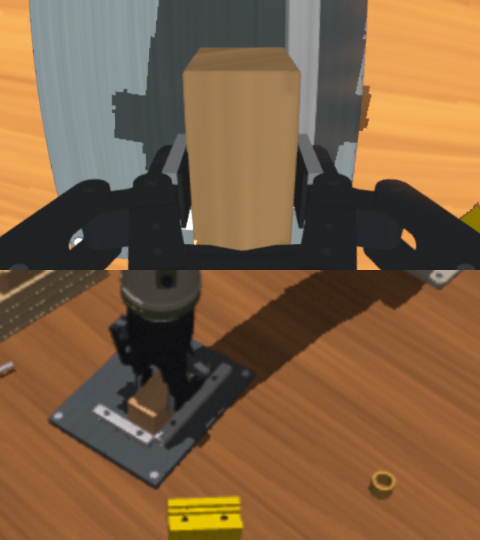

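The picture shows the blank in the corner against both stops (wrist crop 240,150; scene crop 150,405). The downward load rose to 12.5 N, so I ease it off to let the stops take the side push.

```bash
python3 -m pendant '[[-0.01,0.01,-0.01,0,0,0,-1],[-0.01,0.02,-0.015,0,0,0,-1],[-0.01,0.02,-0.015,0,0,0,-1],[-0.01,0.02,-0.015,0,0,0,-1],[-0.01,0.02,-0.015,0,0,0,-1],[-0.01,0.02,-0.015,0,0,0,-1],[-0.01,0.02,-0.015,0,0,0,-1],[-0.01,0.02,-0.015,0,0,0,-1],[-0.01,0.02,-0.015,0,0,0,-1],[-0.01,0.02,-0.015,0,0,0,-1]]'
python3 st.py
```

```text
clock: 21.85
position: [0.5675, -0.003, 0.0532]
ee_rot: [-0.071, 0.997, -0.004, -0.004]
ft_force: [-15.2, -25.3, 6.4]
grip_width: 0.455
grasp_force: 62.7
rel seat mm [0.1 0.5] z 0.0532 F jig [-18.8 -22.8] 6.4 T [-5.91  3.03  0.67]
```

```bash
python3 -c "
from workcell import manip
print(manip.hand_in())"
```

```text
the job is handed in; nothing more can be done
None
```

I handed the job in at about 22 s: the finished block is in the crate and the gripper holds the blank in the corner, pushing about 19 N towards the short stop and 23 N towards the long stop (wrist readings; the verdict was not shown).

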